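Weigh the jar: level the kitchen balance

ROBOT

A 6-joint arm with a two-finger parallel gripper is mounted at the origin on a cart in front of the work surface, level with it; the furniture and walls round the work are solid. World frame = base frame: x ahead of the robot, y to its left, z up, the work surface at z = 0. Lengths are in mm, angles in degrees, forces in N, time in s.
With the tool pointing down it reaches from about 350 to 850 mm from the base axis. Payload 8.1 kg.
Tool frame: the origin (TCP) lies at the very end of the fingers, on their centre line; the grasp point (between the pads) lies 19 mm behind it; x points along the fingers, y is the direction in which the jaws open and shut, and the axes are right-handed (so a half turn about x gives the same grasp; the last joint's range is limited). The gripper opens to 85 mm and grips with 20 to 120 N. Pads are 22 mm wide; open, the fingers measure 114 mm over their backs; the gripper's body (76 mm by 85 mm) begins 54 mm behind the grasp point. The pads swing forward as they close: fully open they stand 13 mm farther back than shut.
Start: joints at [71.597, 7.471, 85.268, -0, 87.261, -4.893], TCP at [140.15, 583.407, 231.292] pointing down, gripper open.
Joint ranges: [-169.43, 169.43], [-51.17, 129.36], [1.28, 143.12], [-76.62, 256.62], [0, 156.53], [-152.29, 152.29]. Speed limits (degrees/s): [136.94, 136.94, 159.86, 180, 180, 180].

INTERFACE

Orientations are given as [roll, pitch, yaw] about the fixed x, y, z axes, in that order (R = Rz(yaw) Ry(pitch) Rx(roll)).
In Python, from bench import sensors, snapshot, r gives the robot as it stands. The module is installed in compiled form; this text tells all that it offers.
- The arm moves only by the tool drive_tool, never from a script. Its argument "moves" is one flat list of numbers, 6 for each row, row after row: the shift along the tool's x, y, z in cm, then the turn, a rotation vector about the tool's x, y, z in degrees. In form: [tx, ty, tz, wx, wy, wz, tx, ty, tz, wx, wy, wz, ...]. A call has 1 to 20 rows; each row shifts and turns the commanded pose from where the row before left it, along the tool's axes as they then stand; what a row does not reach is not made up. A row lasts 1/12 s, in which the tool goes at most 41.7 mm and 7.16 degrees, less where a joint would pass 70% of its speed; a pose out of reach is approached as far as the arm can. A call with a gripper value outside its range is refused whole. "hand" is the finger opening in cm, from 0 to 8.54, set as the call begins (left out, the last holds). The fingers move at their own pace and stop on an object; "grip_force" is the grip in N (left out, the last holds). Time passes only in rows, so rows that do not move let the fingers close. It gives the time, the measured TCP pose, the force and the opening at its end, in the units of the state.
- sensors.sense(): the state, without advancing time (a new reading comes with each control period).
- snapshot(name): name is "scene" or "top"; returns a dict with "image" (420x560x3 uint8, red, green, blue), "z_map" (420x560 float32, mm along the optical axis (not along the pixel's ray), 0 where there is no reading), "camera_matrix" (3x3 intrinsics, pixels), "eye" and "orientation" of the camera in the world. Camera axes: x right, y down, z forward; pixel columns grow to the right and rows downward; lengths in mm; the calibration is good to about 2 mm. A picture is of the moment at which its call begins.
- r.hand_in(): hands the job in, once; it reports no verdict.
The state is a dict: "time": time; "joint_pos": joint angles; "qd": joint speeds; "joint_efforts": joint torques, N m; "tool_pos": TCP position; "tcp_rot": TCP orientation; "ft_force": force on the tool from outside, world axes, zero at the start; "wrist_torque": the same for the moment, N m; "finger_gap": finger opening in mm.
Only numpy, scipy, OpenCV 4.12 (cv2) and the standard library are available. Lean on these libraries where they do the work, as an engineer would, in place of code of your own. Each camera call takes 0.05 s, during which the arm holds its last target.

TASK

The lidded glass jar on one pan of the kitchen balance weighs 300 g. Of the three brass knob weights on the worktop the small one is 100 g, the middle one 200 g and the large one 500 g: put the right ones on the empty pan so that the beam levels, leaving the jar on its pan.

Things in the scene. Friction and masses are not known exactly. Their poses are not given: they have to be found in the camera images.
- small_weight_centre (a point): Centre (half-way up, 23 mm above its foot) of the loose 100 g brass weight: an upright cylinder 24 mm in diameter up to 31 mm, a narrow neck, a knob 14 mm in diameter; 46 mm high in all. The three weights stand on the worktop in a rough row along y, centres at least 80 mm apart, places swapped at random.
- middle_weight_centre (a point): Centre (half-way up, 29 mm above its foot) of the loose 200 g brass weight: same shape, 32 mm in diameter up to 39 mm, knob 19 mm in diameter, 58 mm high in all. (The 500 g weight, not listed, is 44 mm in diameter and 72 mm high.)
- empty_pan (a point): Centre of the empty dark steel pan's flat floor (radius 65 mm, rim 6 mm higher), 125 mm above the worktop at the start, 110 mm when level. z up, y along the beam away from the balance's middle. The pan stays horizontal; where a weight stands in it does not matter. The jar's pan (jar 73 mm wide, 130 mm high) is 250 mm away in this frame's -y; a pointer plate 163 mm high stands half-way.
- beam (a joint): Tilt of the balance beam, rad: 0 is level, +0.12 (the stop) is empty pan up, -0.12 empty pan down. It swings freely with a weak spring to level, so that 100 g too little or too much puts it on a stop; it settles in about 2 s.
There are look-alikes about, which are no part of the job. Leave any purple or turquoise look-alike of the part that bears middle_weight_centre alone.

How it is judged (in metres and radians):
At the end, for the whole second after the job is handed in: The small and the middle weight stand in the pan that was empty (centres within 60 mm of the pan's centre, resting on its floor), and the beam is level within 0.04 rad (about 2 degrees) and at rest, which it can only be with the jar still on the other pan (value of joint beam between -0.04 and 0.04 rad and velocity of joint beam between -0.05 and 0.05 rad/s and horizontal distance between each of small_weight_centre, middle_weight_centre and empty_pan below 0.06 m and z of small_weight_centre in the frame of empty_pan between 0.005 and 0.04 m and z of middle_weight_centre in the frame of empty_pan between 0.005 and 0.04 m); the robot touches nothing.
It also fails if it takes over 59 s, if anything falls off the work surface, if the arm or the gripper's body presses on something with over 40 N, if the wrist force passes 120 N, or if a joint passes its speed limit or range.

## Working session

There is one attempt and no reset: what is moved stays moved. The work goes in short steps, Python scripts to look and compute and a tool call to move; the robot and the scene stay as the last step left them, time stands still between calls to the robot, and variables do not carry over. Pictures are saved under pics/ and viewed, and the job is handed in when it is done.

Besides the shell and the picture viewer there is one more tool, called after ">>>" in YAML: its name, and indented under it one key for each argument. drive_tool: Moves the arm, as the interface text tells. Its arguments: {"type":"object","properties":{"moves":{"type":"array","items":{"type":"number"}},"hand":{"type":"number"},"grip_force":{"type":"number"}},"required":["moves"]}

```bash
mkdir -p pics
cat > h.py <<'E'
import numpy as np, cv2, pickle
from bench import sensors, snapshot, r
def snap(name,fn):
    s=snapshot(name); cv2.imwrite('pics/'+fn+'.png',s['image'][:,:,::-1]); pickle.dump(s,open('pics/'+fn+'.pkl','wb')); return s
def load(fn): return pickle.load(open('pics/'+fn+'.pkl','rb'))
def rot(o):
    o=np.array(o,float)
    if o.shape==(3,3): return o
    from scipy.spatial.transform import Rotation as R
    return R.from_euler('xyz',o,degrees=True).as_matrix()
def cloud(s):
    z=s['z_map'].astype(float); K=np.array(s['camera_matrix']); v,u=np.mgrid[:z.shape[0],:z.shape[1]]
    p=np.stack([(u-K[0,2])/K[0,0]*z,(v-K[1,2])/K[1,1]*z,z],-1)
    return p@rot(s['orientation']).T+np.array(s['eye'])
def crop(fn,c0,c1,r0,r1,k,out):
    im=cv2.imread('pics/'+fn+'.png')[r0:r1,c0:c1]; cv2.imwrite('pics/'+out+'.png',cv2.resize(im,None,fx=k,fy=k,interpolation=cv2.INTER_CUBIC))
E
python3 - <<'E'
from h import *
for n in('scene','top'):
    s=snap(n,n+'0'); print(n,s['eye'],s['orientation'],s['camera_matrix'])
print(sensors.sense())
E
```

```text
scene [  78.35901249 -499.56712138  510.17265035] [-1.17764360e+02  1.83442478e-04 -3.27949477e+01] [[452.80169376   0.         281.47491306]
 [  0.         452.80169376 202.15748422]
 [  0.           0.           1.        ]]
top [ 245.69893307  128.71481997 1222.30256899] [-168.23596346    0.23950131  -90.20387776] [[494.73773361   0.         277.12098049]
 [  0.         494.73773361 205.40445179]
 [  0.           0.           1.        ]]
{'time': 0.1, 'joint_pos': array([ 7.15975090e+01,  7.51110894e+00,  8.53235419e+01, -2.43832665e-03,
        8.72624705e+01, -4.89398182e+00]), 'qd': array([ 0.01995088, -0.14042614, -0.16206132,  0.00142474,  0.08196988,
       -0.11166673]), 'joint_efforts': array([ 1.22166031e-03, -5.70949566e+01, -5.01943016e+01, -2.09376531e-04,
        8.16625950e-03, -4.88923274e-05]), 'tool_pos': array([139.9967681 , 582.91988136, 230.34110915]), 'tcp_rot': array([ -93.45757535,   89.90284813, -106.96596602]), 'ft_force': array([-0.01664363, -0.51174938,  0.03273673]), 'wrist_torque': array([-0.03541767, -0.04963126, -0.03298833]), 'finger_gap': 85.54812327318565}
```

View pics/scene0.png

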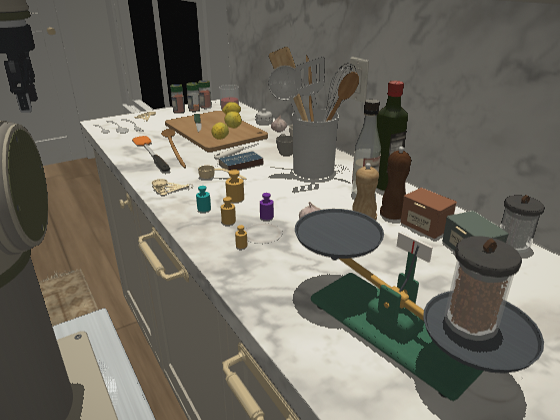

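View pics/top0.png

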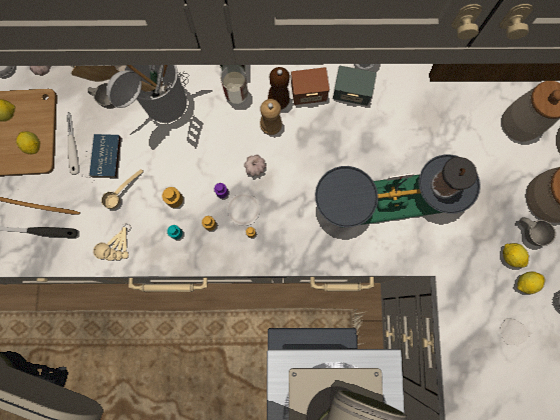

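The brass candidates in the scene image are (235,185), (228,211) and (241,237); in the top image they are (172,196), (209,223) and (251,232). The turquoise one at (203,199) and the purple one at (266,207) are look-alikes. By size, the middle weight should be top (209,223) and the small one top (251,232). I'll check with an enlarged crop and measurements.

Run:
```python
from h import *
a=cv2.imread('pics/scene0.png')[160:260,180:300]; b=cv2.imread('pics/top0.png')[175:250,150:270]
a=cv2.resize(a,None,fx=3.2,fy=3.2,interpolation=2); b=cv2.resize(b,None,fx=3.2,fy=3.2,interpolation=2)
cv2.imwrite('pics/c0.png',np.vstack([a,b]))
s=load('top0'); P=cloud(s)
hsv=cv2.cvtColor(s['image'],cv2.COLOR_RGB2HSV)
H=P[...,2]
m=((H>12)&(H<85)).astype(np.uint8); m[:,:90]=0;m[:175]=0;m[250:]=0;m[:,290:]=0
n,l,st,c=cv2.connectedComponentsWithStats(m)
for i in range(1,n):
    if st[i,4]<15: continue
    q=P[l==i]; t=q[:,2].max(); k=q[q[:,2]>t-6]; lo=q.min(0);hi=q.max(0)
    print(c[i].round(),st[i,4],'top',t.round(1),'knob',k.mean(0).round(1),'min',lo.round(),'max',hi.round(), hsv[l==i].mean(0).round())
# pan
for nm in ('top0','scene0'):
    P=cloud(load(nm)); 
    for (v,u) in ([(197,345),(185,345),(197,330),(197,400)] if nm=='top0' else [(230,340),(240,330),(222,350)]): print(nm,u,v,P[v,u].round(1))
P=cloud(load('scene0'))
for n,v,u in [('lg',180,235),('md',205,228),('sm',232,241)]: print(n,P[v,u].round(1))
for nm in('top0','scene0'):
    P=cloud(load(nm)); z=P[...,2]; m=((z>115)&(z<140)&(P[...,1]<60)&(P[...,1]>-150)&(P[...,0]>400)&(P[...,0]<700)).astype(np.uint8)
    n,l,st,c=cv2.connectedComponentsWithStats(m); i=1+st[1:,4].argmax(); q=P[l==i]; print(nm,q.min(0),q.max(0),q.mean(0),np.median(q,0))
```

```text
[104. 175.] 41 top 25.9 knob [575.7 569.6  22.1] min [574. 540.  12.] max [578. 604.  26.] [67. 79. 72.]
[118. 192.] 191 top 31.0 knob [523.1 534.8  26.9] min [490. 495.  12.] max [578. 570.  31.] [ 19.  86. 153.]
[221. 190.] 158 top 61.5 knob [535.3 272.4  58.1] min [519. 257.  12.] max [550. 288.  61.] [140. 158. 110.]
[172. 197.] 310 top 76.9 knob [516.7 390.1  72.9] min [495. 370.  13.] max [538. 414.  77.] [ 19. 173. 154.]
[209. 222.] 155 top 60.8 knob [452.9 300.4  57.8] min [437. 285.  13.] max [467. 316.  61.] [ 19. 173. 152.]
[174. 232.] 163 top 62.2 knob [430.  383.6  58.5] min [414. 368.  12.] max [445. 400.  62.] [ 88. 217. 116.]
[251. 232.] 82 top 50.6 knob [429.9 197.3  46.4] min [418. 187.  13.] max [441. 209.  51.] [ 19. 169. 163.]
top0 345 197 [492.8 -21.6 126.3]
top0 345 185 [521.  -22.6 125.7]
top0 330 197 [493.5  12.1 123.8]
top0 400 197 [ 509.6 -165.8   48.9]
scene0 340 230 [504.2 -16.2 123.1]
scene0 330 240 [469.5 -33.7 125.1]
scene0 350 222 [532.5  -7.8 125.3]
lg [517.  386.4  52.9]
md [453.9 299.7  42.4]
sm [430.4 196.7  34. ]
top0 [423.07828987 -95.32977073 116.69952146] [565.31245098  46.90238703 136.45324608] [495.12371315 -24.90113943 125.45784187] [495.31789049 -25.12292377 125.17669061]
scene0 [423.00320479 -95.03741367 120.73766821] [566.76478508  48.60198226 132.81282147] [494.43673151 -24.59073252 125.65909793] [493.65757601 -25.89888151 125.08346366]
```

View pics/c0.png

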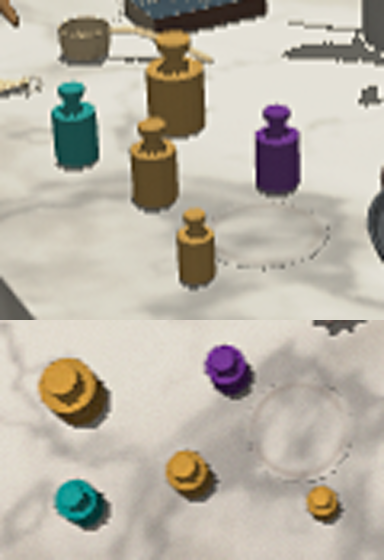

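Confirmed: middle at (453,300), small at (430,197), pan centre (495,-25,125). There is also a faint ring near top (243,210) that could be glass. I'll locate it and measure its height before planning.

Run:
```python
from h import *
crop('top0',215,285,180,250,8,'g1'); crop('scene0',220,310,195,265,8,'g2')
a=cv2.imread('pics/g1.png');b=cv2.imread('pics/g2.png')[:560,:]
b=cv2.resize(b,(720,560));a=cv2.resize(a,(560,560))
x=np.hstack([a,b]);cv2.imwrite('pics/g.png',cv2.resize(x,None,fx=.62,fy=.62))
def ray(s,u,v,z):
    K=np.array(s['camera_matrix']);d=rot(s['orientation'])@np.array([(u-K[0,2])/K[0,0],(v-K[1,2])/K[1,1],1]);e=np.array(s['eye']);return (e+d*(z-e[2])/d[2])[:2].round()
t=load('top0');c=load('scene0')
for z in(0,30,60,100,150): print(z,ray(t,244,209,z),ray(c,266,234,z))
for s in(t,c):
  z=s['z_map']; print((z[205:215,238:250]==0).mean())
S=sensors.sense(); print(rot(S['tcp_rot']).round(3))
P=cloud(t);print(P[195:230:4,228:262:4,2].round())
P=cloud(c);print(P[215:255:4,240:290:4,2].round())
```

```text
0 [491. 216.] [496. 210.]
30 [485. 214.] [472. 169.]
60 [479. 212.] [447. 127.]
100 [471. 209.] [415.  71.]
150 [461. 206.] [374.   2.]
0.0
0.008333333333333333
[[-0.     0.234  0.972]
 [-0.002  0.972 -0.234]
 [-1.    -0.002 -0.   ]]
[[-1. -3. -1. -2.  2.  4.  5. -2.  3.]
 [-3.  2.  5. -6.  0. -2. -0. -3. -3.]
 [-1.  2. -3.  2. -0. -1. -0. -2. -0.]
 [ 4. -0.  0.  1. -1. -1.  5.  1. -1.]
 [-1.  5. -1. -1.  2. -5.  4.  1. -3.]
 [ 1.  1. -2. -1. -0.  4.  1.  3. -4.]
 [ 0. -0. -3. -2.  3.  3. -1.  2.  0.]
 [ 0. -0. -2. -1.  4.  2. -3.  1. -2.]
 [-4. -0. -3.  1. -2. -5. 30. -1. -2.]]
[[ -2.  -1.  -2.  -1.  -1.   9.  13.  13.   9.  -1.  -1.  -1.   0.]
 [  0.   0.  -1.   2.   1.  -2.   3.   3.  -1.  -2.  -1.  -0.  -2.]
 [ -1.  -2.  -2.  -1.  -1.  -0.  -1.  -0.  -0.   0.  -0.  -1.  -1.]
 [ 44.  -0.   0.   0.   2.  -1.   0.   1.   1.   1.   0.  -0.  -1.]
 [ 35.  32.  -0.   2.   0.   1.   1.  -0.  -1.  -1.   2.  -2.  -0.]
 [ 32.  29.  -1.  -0.   0.   0.   0.   1.  -0. 510.  -1.  -0.  -1.]
 [ 23.  21.   2.   0.   0.   0.  -1.  -1.   0.  -1.  -2.   0.  -0.]
 [ 13.  11.   0.  -1.   0.   0.   0.  -2.  -0.  -2.  -1.  -0.   0.]
 [  4.   4.  -1.   0.   1.   0.  -0.  -0.  -1.  -1.  -1.  -0.  -2.]
 [ -0.  -0.  -0.  -1.   1.  -1.  -1.  -0.  -2.  -1.  -0.  -1.  -2.]]
```

View pics/g.png

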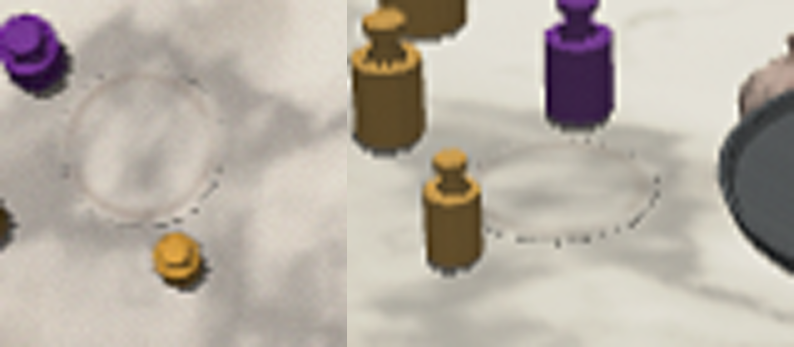

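The two views agree only at z=0, so the ring is just a flat mark on the worktop. Next I align the jaws with y and go above the small weight.

>>> drive_tool:
  moves: [0,0,0,-6.75,0,0,0,0,0,-6.75,0,0,0,-2.41,1.81,0,0,0,0,-2.41,1.81,0,0,0,0,-2.41,1.81,0,0,0,0,-2.41,1.81,0,0,0,0,-2.41,1.81,0,0,0,0,-2.41,1.81,0,0,0,0,-2.41,1.81,0,0,0,0,-2.41,1.81,0,0,0,0,-2.41,1.81,0,0,0,0,-2.41,1.81,0,0,0,0,-2.41,1.81,0,0,0,0,-2.41,1.81,0,0,0,0,-2.41,1.81,0,0,0,0,-2.41,1.81,0,0,0,0,-2.41,1.81,0,0,0,0,-2.41,1.81,0,0,0]
  hand: 6
  grip_force: 30

```text
time: 1.6
tool_pos: [430.1, 196.3, 231.0]
tcp_rot: [-166.7, 90.0, -166.7]
ft_force: [0.7, 0.1, -0.1]
finger_gap: 59.8
```

>>> drive_tool:
  moves: [0,0,0,0,0,0,0,0,0,0,0,0,0,0,0,0,0,0,0,0,0,0,0,0]

```text
time: 1.93
tool_pos: [429.0, 198.5, 231.1]
tcp_rot: [162.5, 90.0, 162.5]
ft_force: [0.5, -0.1, 0.5]
finger_gap: 60.0
```

Run:
```python
from h import *
S=sensors.sense(); print(S['time'],S['tool_pos'],S['finger_gap']);print(rot(S['tcp_rot']).round(3))
```

```text
1.9333 [429.04659942 198.50394162 231.08751453] 59.952166906787696
[[-0.001 -0.001  1.   ]
 [ 0.     1.     0.001]
 [-1.     0.    -0.001]]
```

>>> drive_tool:
  moves: [2.5,0,0,0,0,0,2.5,0,0,0,0,0,2.5,0,0,0,0,0,2.5,0,0,0,0,0,2.5,0,0,0,0,0,2.5,0,0,0,0,0,2.0,0,0,0,0,0,2.0,0,0,0,0,0,1.2,0,0,0,0,0,0.8,0,0,0,0,0,0.8,0,0,0,0,0,0.6,0,0,0,0,0,0,0,0,0,0,0,0,0,0,0,0,0,0,0,0,0,0,0]

```text
time: 3.18
tool_pos: [430.3, 198.0, 8.1]
tcp_rot: [17.3, 89.9, 17.2]
ft_force: [0.5, -0.8, 0.2]
finger_gap: 59.9
```

>>> drive_tool:
  moves: [0,0,0,0,0,0,0,0,0,0,0,0,0,0,0,0,0,0,0,0,0,0,0,0,0,0,0,0,0,0,0,0,0,0,0,0,0,0,0,0,0,0,0,0,0,0,0,0,0,0,0,0,0,0,0,0,0,0,0,0]
  hand: 1

```text
time: 4.02
tool_pos: [430.2, 197.9, 7.9]
tcp_rot: [18.8, 90.0, 18.8]
ft_force: [-1.7, -0.7, 5.8]
finger_gap: 23.3
```

Run:
```python
from h import *
snap('scene','s1'); crop('s1',170,310,140,280,4,'s1c')
```

```text
(no output)
```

View pics/s1c.png

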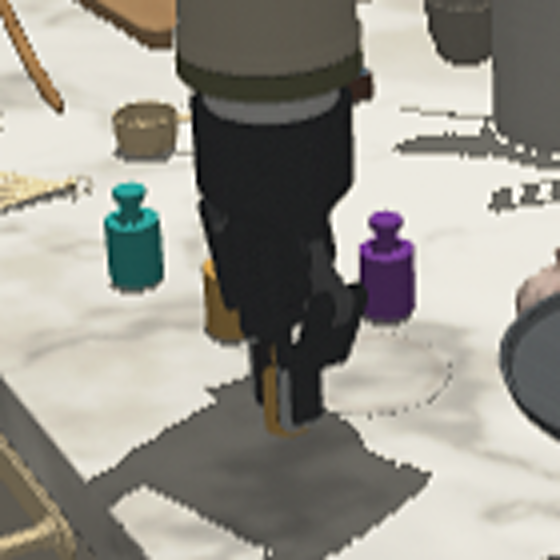

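Gripped: the opening is 23.3 mm on the 24 mm body and the picture shows the brass between the pads. Lift and carry.

>>> drive_tool:
  moves: [-1,0,0,0,0,0,-2,0,0,0,0,0,-2.5,0,0,0,0,0,-2.5,0,0,0,0,0,-2.5,0,0,0,0,0,-2.5,0,0,0,0,0,-2.5,0,0,0,0,0,-2.5,0,0,0,0,0,-2,0,0,0,0,0,-1,0,0,0,0,0,0,-1.2,0.2,0,0,0,0,-2.5,0.5,0,0,0,0,-3,0.5,0,0,0,0,-3,0.5,0,0,0,0,-3,0.5,0,0,0,0,-3,0.5,0,0,0,0,-3,0.5,0,0,0,0,-2.2,0.4,0,0,0,0,-1,0.2,0,0,0,0,-0.4,0.2,0,0,0]

```text
time: 5.73
tool_pos: [469.3, -26.7, 216.7]
tcp_rot: [179.5, 89.9, 179.3]
ft_force: [-0.7, -0.4, -0.8]
finger_gap: 23.1
```

>>> drive_tool:
  moves: [0,0,0,0,0,0,0,0,0,0,0,0,0,0,0,0,0,0]

```text
time: 5.98
tool_pos: [469.5, -24.1, 217.1]
tcp_rot: [132.4, 90.0, 132.4]
ft_force: [0.2, -0.0, -0.6]
finger_gap: 22.6
```

Run:
```python
from h import *
snap('scene','s2'); crop('s2',250,450,90,290,3,'s2c'); print(sensors.sense()['ft_force'],sensors.sense()['joint_pos'])
```

```text
[ 0.21609411 -0.29843299 -1.04815535] [-9.20222404e+00 -1.26802316e+01  1.06277927e+02  1.58449604e-02
  8.64218797e+01 -9.92804619e+01]
```

View pics/s2c.png

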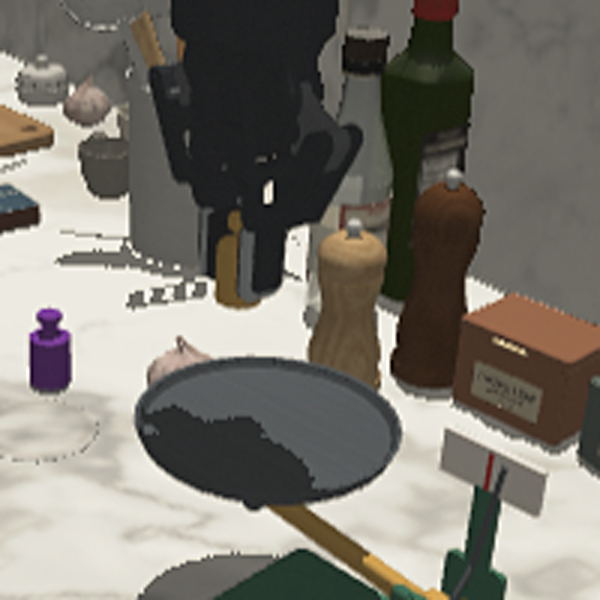

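>>> drive_tool:
  moves: [1,0,0,0,0,0,1.6,0,0,0,0,0,1.6,0,0,0,0,0,1.4,0,0,0,0,0,1,0,0,0,0,0,0.7,0,0,0,0,0,0.4,0,0,0,0,0,0.3,0,0,0,0,0,0.3,0,0,0,0,0,0.1,0,0,0,0,0,0,0,0,0,0,0,0,0,0,0,0,0,0,0,0,0,0,0]

```text
time: 7.12
tool_pos: [469.9, -25.3, 133.8]
tcp_rot: [-9.0, 90.0, -9.0]
ft_force: [0.4, -0.7, -1.0]
finger_gap: 22.4
```

Run:
```python
from h import *
snap('scene','s3'); crop('s3',280,400,170,290,5,'s3c'); print(sensors.sense()['ft_force'])
```

```text
[ 0.49949049  0.32977064 -1.38335887]
```

View pics/s3c.png

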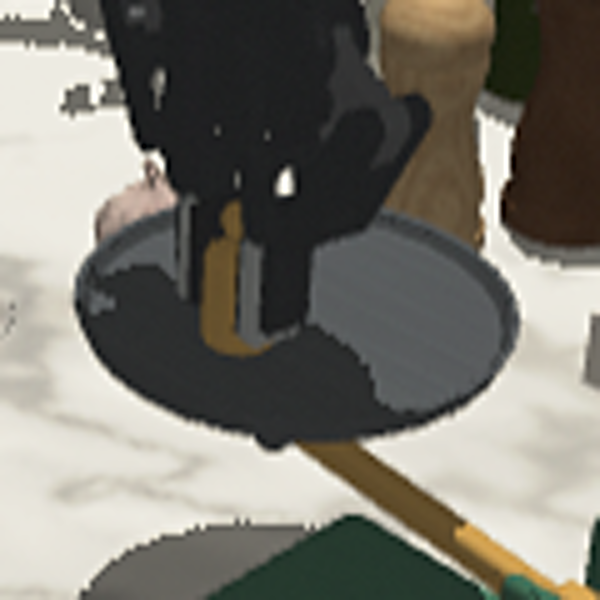

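>>> drive_tool:
  moves: [0.1,0,0,0,0,0,0.1,0,0,0,0,0,0.1,0,0,0,0,0,0,0,0,0,0,0,0,0,0,0,0,0]

```text
time: 7.58
tool_pos: [469.9, -25.1, 130.5]
tcp_rot: [15.0, 90.0, 15.0]
ft_force: [1.0, 1.6, 2.5]
finger_gap: 22.8
```

>>> drive_tool:
  moves: [0,0,0,0,0,0,0,0,0,0,0,0,0,0,0,0,0,0,0,0,0,0,0,0,0,0,0,0,0,0,0,0,0,0,0,0,-0.3,0,0,0,0,0,-0.5,0,0,0,0,0,-1,0,0,0,0,0,-1.5,0,0,0,0,0,-2,0,0,0,0,0,-2,0,0,0,0,0,-2,0,0,0,0,0]
  hand: 4.5

```text
time: 8.67
tool_pos: [469.7, -25.3, 225.3]
tcp_rot: [-10.2, 90.0, -10.2]
ft_force: [0.3, -0.1, 1.3]
finger_gap: 45.2
```

Run:
```python
from h import *
snap('scene','s4'); crop('s4',220,420,140,290,3.5,'s4c'); print(sensors.sense()['ft_force'],sensors.sense()['tool_pos'])
```

```text
[ 2.0056032  -0.42356447  4.02545721] [471.73865961 -25.57043741 230.12142134]
```

View pics/s4c.png

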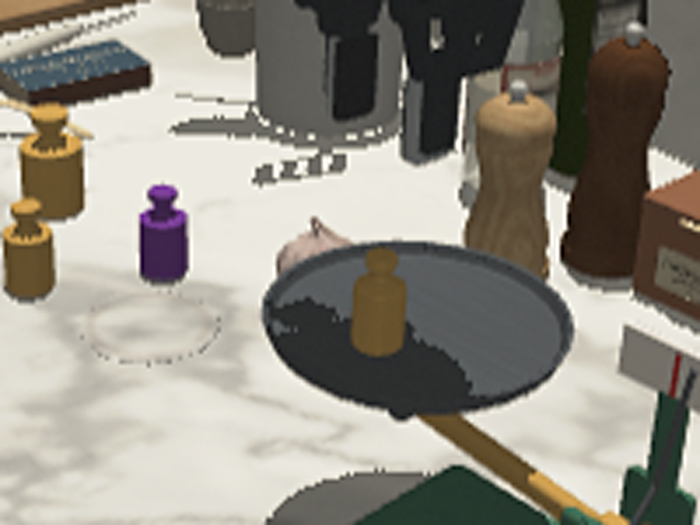

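The small weight stands upright in the pan. On to the middle weight.

>>> drive_tool:
  moves: [0,1,-0.1,0,0,0,0,2,-0.1,0,0,0,0,3,-0.15,0,0,0,0,3,-0.15,0,0,0,0,3,-0.15,0,0,0,0,3,-0.15,0,0,0,0,3,-0.15,0,0,0,0,3,-0.15,0,0,0,0,3,-0.15,0,0,0,0,3,-0.15,0,0,0,0,2.5,-0.1,0,0,0,0,2,-0.1,0,0,0,0,1,-0.1,0,0,0,0,0,0,0,0,0,0,0,0,0,0,0,0,0,0,0,0,0]
  hand: 6

```text
time: 10.05
tool_pos: [452.6, 298.8, 223.1]
tcp_rot: [-117.3, 90.0, -117.4]
ft_force: [0.4, 0.8, -0.1]
finger_gap: 60.0
```

Run:
```python
from h import *
S=sensors.sense(); print(S['tool_pos'],rot(S['tcp_rot']).round(3))
```

```text
[452.64501936 298.83296813 223.05032997] [[-0.     0.001  1.   ]
 [-0.001  1.    -0.001]
 [-1.    -0.001 -0.   ]]
```

>>> drive_tool:
  moves: [2,0.1,0,0,0,0,2.5,0,0,0,0,0,2.5,0,0,0,0,0,2.5,0,0,0,0,0,2.5,0,0,0,0,0,2.5,0,0,0,0,0,2.0,0,0,0,0,0,1.5,0,0,0,0,0,1.2,0,0,0,0,0,0.8,0,0,0,0,0,0.7,0,0,0,0,0,0.4,0,0,0,0,0,0,0,0,0,0,0,0,0,0,0,0,0]

```text
time: 11.22
tool_pos: [453.1, 300.9, 12.9]
tcp_rot: [29.1, 90.0, 29.1]
ft_force: [-0.4, -0.4, 0.8]
finger_gap: 60.2
```

>>> drive_tool:
  moves: [0,0,0,0,0,0,0,0,0,0,0,0,0,0,0,0,0,0,0,0,0,0,0,0,0,0,0,0,0,0,0,0,0,0,0,0,0,0,0,0,0,0,0,0,0,0,0,0,0,0,0,0,0,0]
  hand: 2

```text
time: 11.97
tool_pos: [453.3, 301.2, 13.3]
tcp_rot: [31.3, 89.9, 31.3]
ft_force: [-1.5, 1.1, 6.3]
finger_gap: 31.0
```

Gripped at 31.0 mm on the 32 mm body. Lift, then carry.

>>> drive_tool:
  moves: [-1,0,0,0,0,0,-2,0,0,0,0,0,-2.5,0,0,0,0,0,-2.5,0,0,0,0,0,-2.5,0,0,0,0,0,-2.5,0,0,0,0,0,-2.5,0,0,0,0,0,-2.5,0,0,0,0,0,-2,0,0,0,0,0,-1,0,0,0,0,0]

```text
time: 12.8
tool_pos: [453.5, 301.2, 226.0]
tcp_rot: [27.2, 89.8, 27.2]
ft_force: [0.2, 0.2, -1.9]
finger_gap: 30.7
```

>>> drive_tool:
  moves: [0,-1,0.2,0,0,0,0,-2,0.4,0,0,0,0,-3,0.6,0,0,0,0,-3,0.6,0,0,0,0,-3,0.6,0,0,0,0,-3,0.6,0,0,0,0,-3,0.6,0,0,0,0,-3,0.6,0,0,0,0,-3,0.6,0,0,0,0,-3,0.6,0,0,0,0,-2.5,0.6,0,0,0,0,-2,0.5,0,0,0,0,-1.1,0.3,0,0,0,0,0,0,0,0,0,0,0,0,0,0,0,0,0,0,0,0,0]

```text
time: 14.13
tool_pos: [520.0, -24.5, 221.5]
tcp_rot: [154.0, 89.9, 154.0]
ft_force: [0.1, 0.9, -2.7]
finger_gap: 30.6
```

Run:
```python
from h import *
S=sensors.sense(); print(S['tool_pos'],S['ft_force'],S['finger_gap'],rot(S['tcp_rot']).round(3))
snap('scene','s5'); crop('s5',250,450,90,290,3,'s5c')
```

```text
[520.03446637 -24.4982111  221.48515108] [ 0.07251841  0.85538776 -2.67313894] 30.633574236835347 [[-0.001 -0.     1.   ]
 [ 0.001  1.     0.   ]
 [-1.     0.001 -0.001]]
```

View pics/s5c.png

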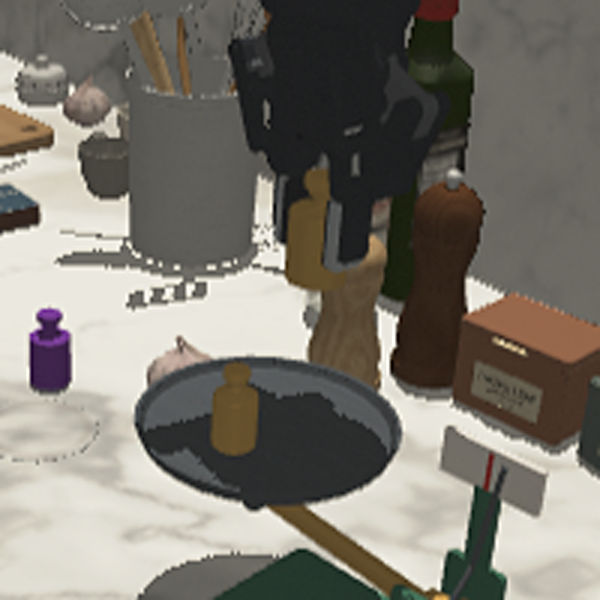

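>>> drive_tool:
  moves: [1,0,0,0,0,0,1.6,0,0,0,0,0,1.6,0,0,0,0,0,1.4,0,0,0,0,0,1,0,0,0,0,0,0.6,0,0,0,0,0,0.4,0,0,0,0,0,0.3,0,0,0,0,0,0.3,0,0,0,0,0,0.2,0,0,0,0,0,0.2,0,0,0,0,0,0.2,0,0,0,0,0,0.2,0,0,0,0,0,0.2,0,0,0,0,0,0.2,0,0,0,0,0,0.2,0,0,0,0,0,0.1,0,0,0,0,0,0,0,0,0,0,0,0,0,0,0,0,0,0,0,0,0,0,0]

```text
time: 15.85
tool_pos: [520.6, -25.3, 125.4]
tcp_rot: [-110.9, 90.0, -110.9]
ft_force: [0.3, -0.6, 0.3]
finger_gap: 31.2
```

Run:
```python
from h import *
S=sensors.sense(); print(S['tool_pos'],S['ft_force'],S['finger_gap'])
snap('scene','s6'); crop('s6',270,430,160,320,4,'s6c')
```

```text
[520.64635011 -25.32507437 125.36420292] [ 0.27075912 -0.56549969  0.32739782] 31.162326189014035
```

View pics/s6c.png

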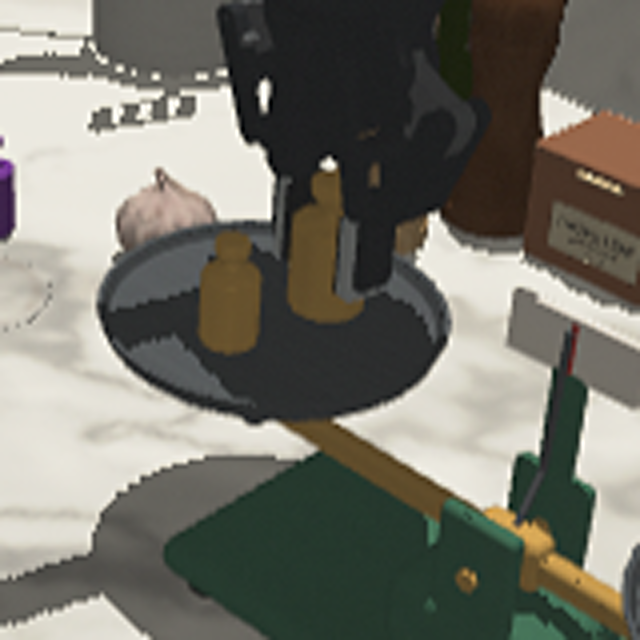

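The pointer is close to the red line and the weight rests in the pan. Release and withdraw straight up.

>>> drive_tool:
  moves: [0,0,0,0,0,0,0,0,0,0,0,0,0,0,0,0,0,0,0,0,0,0,0,0,0,0,0,0,0,0,0,0,0,0,0,0,0,0,0,0,0,0,-0.3,0,0,0,0,0,-0.6,0,0,0,0,0,-1,0,0,0,0,0,-1.5,0,0,0,0,0,-2,0,0,0,0,0,-2,0,0,0,0,0,-2,0,0,0,0,0,-2,0,0,0,0,0,-1,0,0,0,0,0,0,0,0,0,0,0]
  hand: 5.2

```text
time: 17.32
tool_pos: [522.3, -25.5, 253.3]
tcp_rot: [-8.5, 89.7, -8.5]
ft_force: [0.9, -0.1, 0.5]
finger_gap: 51.7
```

>>> drive_tool:
  moves: [0,0,0,0,0,0,0,0,0,0,0,0,0,0,0,0,0,0,0,0,0,0,0,0,0,0,0,0,0,0,0,0,0,0,0,0,0,0,0,0,0,0,0,0,0,0,0,0,0,0,0,0,0,0,0,0,0,0,0,0,0,0,0,0,0,0,0,0,0,0,0,0,0,0,0,0,0,0,0,0,0,0,0,0,0,0,0,0,0,0,0,0,0,0,0,0,0,0,0,0,0,0,0,0,0,0,0,0,0,0,0,0,0,0,0,0,0,0,0,0]

```text
time: 18.98
tool_pos: [520.6, -25.3, 249.3]
tcp_rot: [171.3, 90.0, 171.3]
ft_force: [0.1, -0.7, -0.1]
finger_gap: 52.0
```

>>> drive_tool:
  moves: [0,0,0,0,0,0,0,0,0,0,0,0,0,0,0,0,0,0,0,0,0,0,0,0,0,0,0,0,0,0,0,0,0,0,0,0,0,0,0,0,0,0,0,0,0,0,0,0,0,0,0,0,0,0,0,0,0,0,0,0,0,0,0,0,0,0,0,0,0,0,0,0,0,0,0,0,0,0,0,0,0,0,0,0,0,0,0,0,0,0,0,0,0,0,0,0,0,0,0,0,0,0,0,0,0,0,0,0,0,0,0,0,0,0,0,0,0,0,0,0]

```text
time: 20.65
tool_pos: [520.6, -25.3, 249.3]
tcp_rot: [-153.6, 90.0, -153.6]
ft_force: [-0.3, -0.7, -0.1]
finger_gap: 51.7
```

Run:
```python
from h import *
s=snap('scene','s7'); crop('s7',260,540,160,370,2.8,'s7c')
P=cloud(s); z=P[...,2]
m=(z>95)&(z<108+35)&(P[...,0]>400)&(P[...,0]<600)
for y0 in(-25,-275):
    d=np.hypot(P[...,0]-495,P[...,1]-y0)<72
    q=P[d&(z>90)&(z<135)]; h,e=np.histogram(q[:,2],bins=np.arange(90,136,2)); print(y0,h,e[h.argmax()])
    f=P[d&(abs(z-e[h.argmax()]-1)<4)]; print(np.median(f,0))
S=sensors.sense(); print(S['time'],S['tool_pos'],S['ft_force'])
import time
s2=snap('scene','s8'); P2=cloud(s2)
b=(np.hypot(P[...,0]-495,P[...,1]+25)<72)&(z>95)&(z<125)
print(np.median((P2-P)[b],0))
# weights
q=P[(np.hypot(P[...,0]-495,P[...,1]+25)<60)&(z>125)&(z<175)]
for lo,hi in((440,493),(497,550)):
    k=q[(q[:,0]>lo)&(q[:,0]<hi)]; print(len(k),k.mean(0).round(1),k.max(0).round(1))
```

```text
-25 [   0    0    0    0    0    0    0    7   39 1169  999  184  243  120
   40   35   33   35   41   36   36   40] 108
[485.02139545 -38.12388175 109.94668522]
-275 [   0    0    0    0    0    0    0    3   63 1670 1434  137  299  173
   67   78   65   69   77   77   74   74] 108
[ 502.06163792 -291.74969287  109.93207363]
20.7 [520.64810067 -25.25534376 249.29268414] [-0.82727709 -0.12286073  0.1409737 ]
[ 0.00966502  0.01016315 -0.00939584]
268 [466.2 -29.5 140.6] [480.  -15.3 156.5]
483 [514.5 -31.7 146.3] [534.5 -11.3 168.7]
```

View pics/s7c.png

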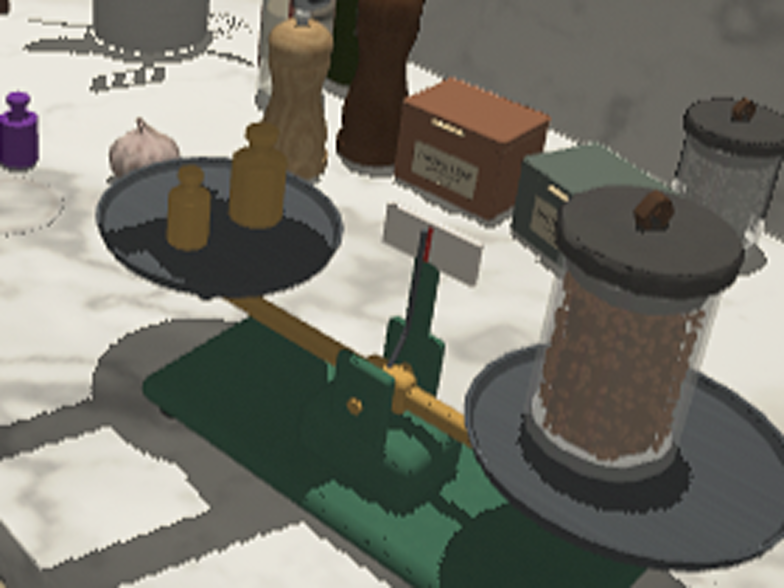

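Both pans measure 109.9 mm, so the beam is level. It is also still, both weights stand upright in the pan, the jar is on its pan, and the gripper is clear. Handing in.

```bash
python3 -c "
from bench import r
print(r.hand_in())"
```

```text
the job is handed in; nothing more can be done
None
```

I put the small (100 g) and middle (200 g) brass weights on the empty pan, and the beam levelled against the jar. I left the 500 g weight and the purple and turquoise look-alikes where they stood, and handed in at about 21 s of the 59 s allowed.

My last checks before handing in:
- **Beam:** both pan floors measured 109.9 mm above the worktop, where level is 110 mm. Two pictures 0.05 s apart showed no movement, after about 3 s of settling.
- **Weights:** both stood upright in the pan, about 25 mm from its centre on opposite sides.
- **Jar and gripper:** the jar was still on its pan. The gripper was clear, about 80 mm above the weights, with no real force at the wrist.

No check failed or disagreed.

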